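Check-weigh a parts pail on the hand scale

TASK

Check-weigh the small lidded pail: take the yellow hand scale off its sloping stand, hook it under the pail's bail handle and, holding the scale upright, raise it until the pail hangs still, well clear of the bench, for about a second so that it can be read. If it weighs 600 g or more (red ring fully out of the casing) lower it gently into the green tray, if less into the red tray, standing flat inside the rim; within 40 g of the mark either tray will do. Then unhook and lay the scale back in its stand as you found it; move the pail only by the hook, do not tip it, and leave the other things where they are.

Things in the scene. Friction and masses are not known exactly. Their poses are not given: they have to be found in the camera images.
- scale: yellow hand spring scale, 163 mm long, 160 g, lying in its stand. Origin: middle of its black grip (hold it here, across y); z runs up from hook to grip, x to the side where the hook opens, y its width. Grip 30 mm (y) x 34 mm (x), z -26 to +16 mm; yellow casing 38 (y) x 30 mm (x), z -92 to -26 mm; below it a white plunger 16 mm thick, down to z -98 mm, bears the hook (z values unloaded)
- hook_seat (a point): inside bottom of the steel hook, at (0, 0, -140) mm of the scale unloaded; moves with the hook, same axes. 7 mm wire bent in the x-z plane, inside radius 13 mm; underside 7 mm below this point, back at x -20 mm, point at x +16.5 mm with its top 17 mm above; plunger end 42 mm above. A bar enters from the +x side over the point, below the plunger, and drops into the seat
- scale_hook (a joint): how far the load draws plunger and hook out of the casing, m: 0 unloaded, at most 0.045; 25 g per mm (245 N/m, hook's own weight taken off), so 600 g reads 0.024. The plunger has a thin black ring each 100 g and a broad red one, just fully out of the casing at 600 g
- stand: fixed sloping stand: grey steel cradle on wire legs over a dark 130 x 84 mm base; origin mid-base on the bench. The trough leans 0.61 rad (35 degrees) from vertical, its upper end to the stand's -x. The casing's back (-x face) lies on the trough's floor between cheeks 46 mm apart and 20 mm high; its lower end stands on two lips 26 mm apart, the plunger between them
- stand_cradle (a point): where the scale's origin lies when seated: (-23, 0, 145) mm in the stand's frame. Seated, scale y = stand y, scale z leans 0.61 rad to the stand's -x, and scale x looks forward (0.82) and up (0.57), square off the trough's floor: lift it out and lay it back along that direction
- pail: round steel parts pail with a blue lid, 91 mm across, lid top 67 mm high; origin in the middle of its underside, z up. Pivots of its bail lie 50 mm up at y = +-49 mm. Weight with the bail anywhere from 420 to 840 g
- bail_grip (a point): middle of the pail's bail grip: a level black bar 12 mm thick and 46 mm long along its y axis, 62 mm above the bail's pivots when the bail stands up. The bail is hinged about the pail's y axis, may lean up to 0.25 rad to either side at the start and stays where it is left
- tray_green: fixed green inspection tray (full weight), 170 mm square, origin in its middle on the bench; floor 4 mm thick, rim 12 mm high, 158 mm inside
- tray_red: fixed red inspection tray (short weight), same size and origin as the green one
- offcut_3: bystander: reddish timber offcut, 38 x 100 x 38 mm; origin in the middle of its underside
- tape_measure: bystander: yellow pocket tape, 34 x 93 x 72 mm; origin in the middle of its underside
- sanding_block: bystander: cork sanding block, 68 x 112 x 36 mm; origin in the middle of its underside

How it is judged:
By the outcome, as a careful person would: the job done as asked, in the order asked, and still so for the second after the job is handed in, with the robot touching nothing.
It also fails if it takes over 72 s, if anything falls off the work surface, if the arm or the gripper's body presses on something with over 40 N, if the wrist force passes 120 N, or if a joint passes its speed limit or range.

ROBOT

A 6-joint arm with a two-finger parallel gripper is mounted at the origin on a cart in front of the work surface, level with it; the furniture and walls round the work are solid. World frame = base frame: x ahead of the robot, y to its left, z up, the work surface at z = 0. Lengths are in m, angles in rad, forces in N, time in s.
With the tool pointing down it reaches from about 0.275 to 1 m from the base axis. Payload 8.4 kg.
Tool frame: the origin (TCP) lies on the centre line of the jaws, within the pads' length; the fingertips stand 17 mm ahead of it and the grasp point (between the pads) lies 2 mm behind it (bot.tcp_to_tips is the z of the fingertips in the tool frame, in m); z points along the fingers, y is the line along which they close (so a half turn about z gives the same grasp; the last joint's range is limited). The gripper opens to 85 mm and grips with 20 to 120 N. Pads are 22 mm wide; open, the fingers measure 114 mm over their backs; the gripper's body (76 mm by 85 mm) begins 54 mm behind the grasp point. The pads swing forward as they close: fully open they stand 13 mm farther back than shut.
Start: joints at [-1.326, 0.353, 1.633, -0, 1.155, -0.002], TCP at [0.153, -0.606, 0.248] pointing down, gripper open.
Joint ranges: [-2.63, 2.63], [-0.92, 2.1], [0.06, 2.66], [-1.3, 4.44], [0, 2.69], [-3.02, 3.02]. Speed limits (rad/s): [2.22, 2.22, 2.79, 3.14, 3.14, 3.14].

INTERFACE

Orientations are given as a unit quaternion [x, y, z, w].
In Python, from workcell import bot, optics gives the robot as it stands (bot), with the cameras (optics). Calls block until the motion is done:
- bot.reach(position, orientation): joint-space move of the TCP to a pose.
- bot.servo_line(position, ori=None, velocity=0.15): straight line of the TCP; ori=None keeps the orientation; velocity is the mean speed in m/s.
- bot.goto_joints(angles): joint-space move.
- bot.move_gripper(opening, strength=None): finger opening in m; strength is the grip in N (None keeps the last); returns when the fingers have stopped.
- bot.dwell(seconds).
- bot.solve_ik(position, orientation): joint angles nearest the present ones, or None.
- bot.get_obs(): the state.
- optics.read_camera(name): name is "side" or "top" or "wrist"; returns a dict with "frame" (384x512x3 uint8, red, green, blue), "intrinsics" (3x3 intrinsics, pixels), "view" (4x4, takes a point from world to camera coordinates). Camera axes: x right, y down, z forward; pixel columns grow to the right and rows downward; lengths in m; the calibration is good to about 2 mm. A picture is of the moment at which its call begins. There is no depth.
A pose or a line that the arm cannot do raises bot.IKError and nothing moves.
- bot.hand_in(): hands the job in; it is judged then, once.
The state is a dict: "time_s": time; "joint_pos": joint angles; "joint_vel": joint speeds; "joint_efforts": joint torques, N m; "position": TCP position; "orientation": TCP orientation; "wrist_force": force on the tool from outside, world axes, zero at the start; "ft_torque": the same for the moment, N m; "gripper_width": finger opening in m; "grip_force": force on a finger pad.
Only numpy, scipy, OpenCV 4.12 (cv2) and the standard library are available. Lean on these libraries where they do the work, as an engineer would, in place of code of your own. Each camera call takes 0.05 s, during which the arm holds its last target. There are 200 camera calls.

## Working session

There is one attempt and no reset: what is moved stays moved. The work goes in short steps, each a Python script; the robot and the scene stay as the last script left them, time stands still between calls to the robot, and variables do not carry over. Pictures are saved under pics/ and viewed, at most 10 in all, crops included, and the job is handed in when it is done.

```bash
mkdir -p pics; ls
python3 - <<'E'
from workcell import bot, optics
import cv2,numpy as np,pickle
d={}
for n in("top","side"):
    r=optics.read_camera(n);d[n]=r;cv2.imwrite(f"pics/{n}0.png",cv2.resize(r["frame"][:,:,::-1],(800,600),interpolation=cv2.INTER_CUBIC))
    print(n,r["intrinsics"],np.linalg.inv(r["view"]).round(3))
pickle.dump(d,open("cams.pkl","wb"))
o=bot.get_obs();print(o["time_s"],o["orientation"],bot.tcp_to_tips)
E
```

```text
pics
workcell.py
top [[417.35210438   0.         255.98230564]
 [  0.         417.35210438 181.99658157]
 [  0.           0.           1.        ]] [[ 0.016 -0.985  0.17   0.368]
 [-1.    -0.014  0.01  -0.03 ]
 [-0.008 -0.171 -0.985  1.205]
 [ 0.     0.     0.     1.   ]]
side [[401.00402783   0.         261.57851597]
 [  0.         401.00402783 183.84084684]
 [  0.           0.           1.        ]] [[-0.87  -0.209  0.446 -0.048]
 [-0.492  0.37  -0.788  0.984]
 [-0.    -0.905 -0.425  0.684]
 [ 0.     0.     0.     1.   ]]
0.1 [ 9.92395624e-01  1.23087492e-01 -6.06450715e-05 -6.24543147e-04] 0.017
```

View pics/top0.png

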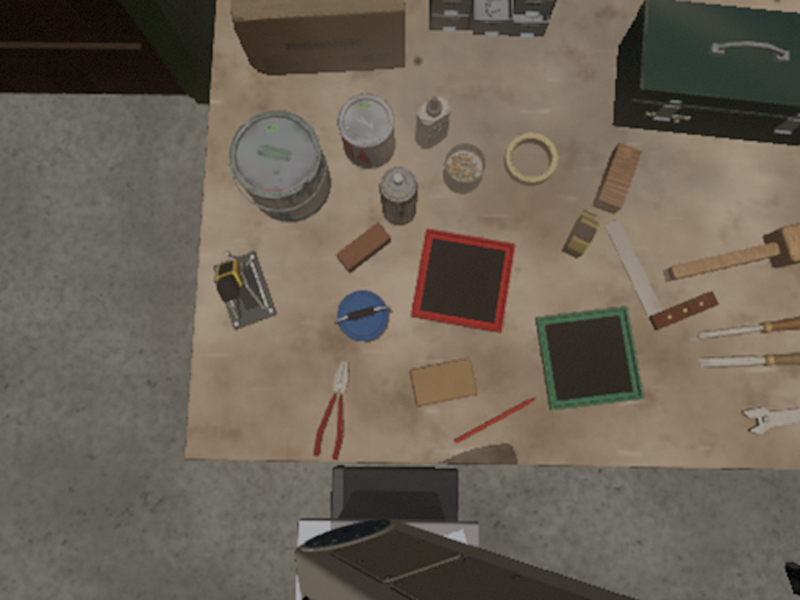

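View pics/side0.png

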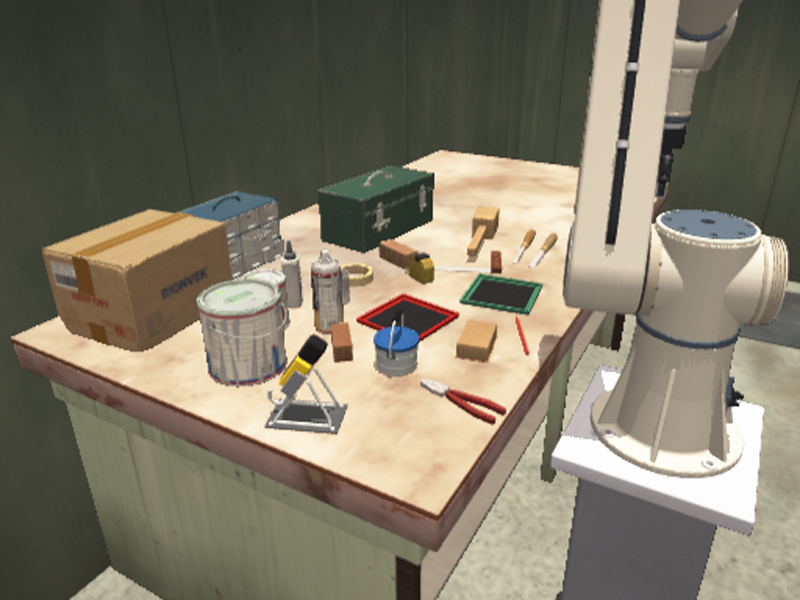

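The pail is at about (363,315) top and (396,350) side. The stand is at about (245,288) top and (306,400) side. The red tray is at (463,280) and the green tray at (589,357), both in the top view. I'll enlarge the stand and pail next.

Run:
```python
import cv2,numpy as np,pickle
d=pickle.load(open("cams.pkl","rb"))
def crop(n,x0,y0,w,h,s):
    return cv2.resize(d[n]["frame"][y0:y0+h,x0:x0+w,::-1],None,fx=s,fy=s,interpolation=cv2.INTER_CUBIC)
cv2.imwrite("pics/c1.png",crop("top",130,150,130,75,6))
cv2.imwrite("pics/c2.png",crop("side",160,195,130,90,6))
```

```text
(no output)
```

View pics/c1.png

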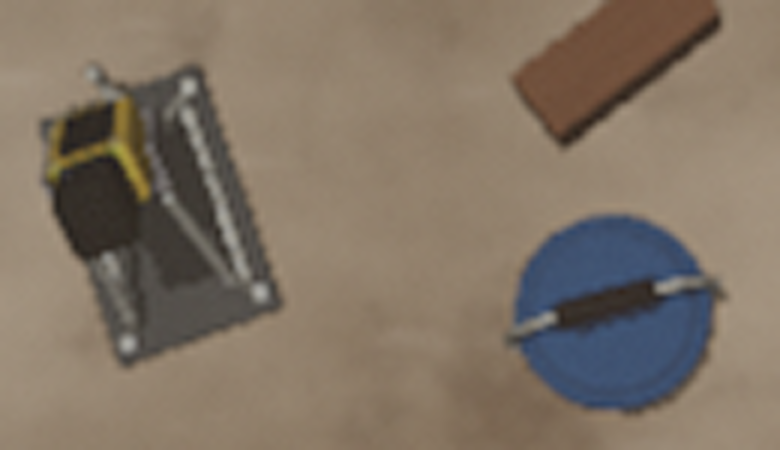

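View pics/c2.png

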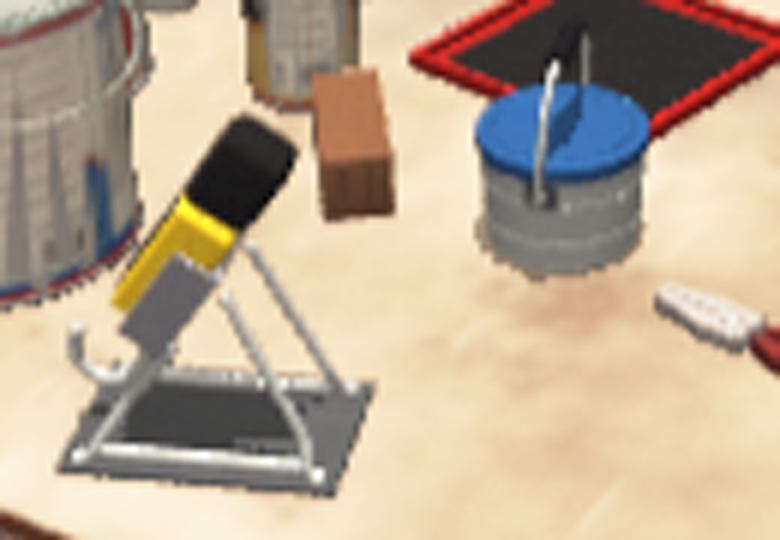

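The crops show the stand's base corners clearly: four in the top view and three in the side view. The hook end points away from the robot. The bail bar ends are at (557,315) and (657,290) in the top crop, and the lid ellipse is visible in both. I'll fit the poses from these.

```bash
cat > h.py <<'E'
import numpy as np,pickle,cv2
from scipy.optimize import least_squares
from scipy.spatial.transform import Rotation as R
d=pickle.load(open("cams.pkl","rb"))
def proj(n,P):
    c=d[n];P=np.atleast_2d(P);q=P@c["view"][:3,:3].T+c["view"][:3,3]
    u=q@c["intrinsics"].T;return u[:,:2]/u[:,2:]
def T(a):return np.array(a,float)/6+[130,150]-.4
def S(a):return np.array(a,float)/6+[160,195]-.4
def F(a):return np.array(a,float)/1.5625-.2
def rz(a):return np.array([[np.cos(a),-np.sin(a),0],[np.sin(a),np.cos(a),0],[0,0,1]])
def fit(obs,x0):  # obs: list (cam,pixel,local pts); params x,y,yaw
    f=lambda p:np.concatenate([(proj(c,(rz(p[2])@np.array(l,float))+[p[0],p[1],0])[0]-px) for c,px,l in obs])
    r=least_squares(f,x0);return r.x,f(r.x).reshape(-1,2).round(1)
def tri(pt,ps,z=None,x0=(.4,.1,.1)):
    r=least_squares(lambda X:np.concatenate([proj("top",X)[0]-pt,proj("side",X)[0]-ps]),x0);return r.x,r.fun.round(1)
E
python3 - <<'E'
from h import *
a,b,z=.065,.042,.004
o=[("top",T(p),l) for p,l in [((42,122),(a,b,z)),((198,65),(a,-b,z)),((283,303),(-a,-b,z)),((125,365),(-a,b,z))]]
o+=[("side",S(p),l) for p,l in [((58,470),(a,b,z)),((335,495),(-a,b,z)),((375,380),(-a,-b,z))]]
p,r=fit(o,[.4,.3,.34]);print("stand",p,r.tolist())
ct=p[:2];cr=rz(p[2])@[-.023,0,.145]+[*ct,0];print("cradle",cr,proj("top",cr)*1,proj("side",cr))
k=.085
for n,c in(("red",[(428,230),(514,242),(502,331),(413,318)]),("green",[(537,317),(627,307),(641,400),(551,409)])):
    print(n,fit([("top",F(q),l) for q,l in zip(c,[(k,k,.012),(k,-k,.012),(-k,-k,.012),(-k,k,.012)])],[.4,-.1,0]))
print("lid",tri(T((615,312)),S((562,130))))
print("grip",tri(T((607,302)),S((569,42))))
# lid centre with z fixed
for cam,q in(("top",T((615,312))),("side",S((562,130)))):
    print(cam,least_squares(lambda X:proj(cam,[X[0],X[1],.067])[0]-q,(.4,.1)).x)
for q in((557,315),(657,290),(607,302)): print(least_squares(lambda X:proj("top",[X[0],X[1],.111])[0]-T(q),(.4,.1)).x)
for q in((512,337),(720,288)): print("piv",least_squares(lambda X:proj("top",[X[0],X[1],.05])[0]-T(q),(.4,.1)).x)
E
```

```text
stand [0.56210171 0.2744412  0.3824648 ] [[-1.0, -0.2], [-0.0, -0.7], [0.2, 0.4], [-0.8, 0.4], [-0.2, -0.8], [0.4, -1.0], [0.6, -0.3]]
cradle [0.54076352 0.26585741 0.145     ] [[145.67704897 184.28163746]] [[201.37575321 221.56428926]]
red (array([ 0.58487226, -0.13575221, -0.14028606]), array([[-1.4, -0.7],
       [ 0.9,  0.3],
       [ 1.1,  0.5],
       [-0.6, -0.2]]))
green (array([ 0.4441112 , -0.36200661,  0.11895227]), array([[-0.6, -0.5],
       [ 0.5, -0.2],
       [ 1.3, -0. ],
       [-1.2,  0.6]]))
lid (array([0.51030976, 0.04776135, 0.06069604]), array([-0.1, -0.3,  0.4,  0.1]))
grip (array([0.50727554, 0.04740505, 0.1131662 ]), array([ 0.,  0., -0., -0.]))
top [0.50871838 0.04693656]
side [0.50581919 0.05747172]
[0.50155881 0.06945411]
[0.51327978 0.02570406]
[0.50763686 0.04760008]
piv [0.49846478 0.09557692]
piv [ 5.22770348e-01 -4.78045282e-04]
```

```bash
cat >> h.py <<'E'
st=np.array([.5621,.2744,0]);sy=.3825
def scaleR(lean,yaw):  # scale frame: z leans to -x by lean
    return R.from_euler("ZY",[yaw,-lean])
def tool(Rs):  # tool z=-scale z, tool y = -scale y (x kept)
    return (Rs*R.from_euler("x",np.pi))
E
python3 - <<'E'
from h import *
from workcell import bot, optics
t=np.linspace(0,6.28,90)
for z in(.067,0):
  c=np.c_[.0455*np.cos(t)+.5087,.0455*np.sin(t)+.0469,0*t+z]
  for n,o in(("top",(130,150)),("side",(160,195))):
    q=(proj(n,c)-o+.4)*6;print(z,n,q.min(0).round(),q.max(0).round())
cr=rz(sy)@[-.023,0,.145]+st
Rs=scaleR(.61,sy);Rt=tool(Rs);print(Rs.as_matrix().round(2).tolist())
off=Rs.as_matrix()
def ik(p,r,l):
    for s in(0,np.pi):
        q=bot.solve_ik(list(p),list((r*R.from_euler("z",s)).as_quat()));print(l,s,None if q is None else np.round(q,2))
g=cr-off[:,2]*.002
ik(g,Rt,"grasp");ik(g+off[:,2]*.08,Rt,"pre");ik(g+off[:,0]*.07,Rt,"out")
up=tool(scaleR(0,.255))
for p,l in(([.5087,.047,.45],"lift"),([.5087,.047,.23],"hook"),([.444,-.362,.3],"green"),([.585,-.136,.3],"red")):ik(p,up,l)
E
```

```text
0.067 top [516. 214.] [714. 411.]
0.067 side [480.  78.] [655. 165.]
0 top [530. 236.] [718. 423.]
0 side [483. 185.] [654. 277.]
[[0.76, -0.37, -0.53], [0.31, 0.93, -0.21], [0.57, 0.0, 0.82]]
grasp 0 [ 0.49  0.29  2.2  -0.9   0.08  2.56]
grasp 3.141592653589793 [ 0.49  0.29  2.2  -0.9   0.08 -0.58]
pre 0 [ 0.5   0.1   2.24 -0.32  0.21  1.98]
pre 3.141592653589793 [ 0.5   0.1   2.24 -0.32  0.21 -1.16]
out 0 [ 0.47  0.29  2.06 -0.27  0.19  1.91]
out 3.141592653589793 [ 0.47  0.29  2.06 -0.27  0.19 -1.23]
lift 0 [ 0.09  0.04  1.59 -0.    1.51  1.4 ]
lift 3.141592653589793 [ 0.09  0.04  1.59 -0.    1.51 -1.74]
hook 0 [ 0.09  0.2   1.89 -0.    1.05  1.4 ]
hook 3.141592653589793 [ 0.09  0.2   1.89 -0.    1.05 -1.74]
green 0 [-0.69  0.23  1.69 -0.    1.23  0.63]
green 3.141592653589793 [-0.69  0.23  1.69 -0.    1.23 -2.51]
red 0 [-0.23  0.27  1.63 -0.    1.24  1.08]
red 3.141592653589793 [-0.23  0.27  1.63 -0.    1.24 -2.06]
```

```bash
cat >> h.py <<'E'
TILT=.35
def tool(Rs): return Rs*R.from_euler("y",TILT)*R.from_euler("x",np.pi)
def tcp(o,Rs): # TCP position for scale origin o (grasp point 2mm behind TCP)
    return np.array(o)+tool(Rs).apply([0,0,.002])
cr=rz(sy)@[-.023,0,.145]+st
RS=scaleR(.61,sy);RU=scaleR(0,.255)
E
python3 - <<'E'
from h import *
from workcell import bot, optics
M=RS.as_matrix()
print(tool(RS).as_matrix()[:,2],tool(RU).as_matrix()[:,2])
def ik(o,r,l):
    q=bot.solve_ik(list(tcp(o,r)),list(tool(r).as_quat()));print(l,None if q is None else np.round(q,2))
zt=tool(RS).as_matrix()[:,2]
ik(cr,RS,"grasp");ik(cr-zt*.08,RS,"pre");ik(cr+M[:,0]*.07,RS,"out");ik(cr+M[:,0]*.07+[0,0,.1],RS,"outup")
for p,l in(([.5087,.047,.45],"lift"),([.5087,.047,.23],"hook"),([.4,.047,.23],"hookpre"),([.444,-.362,.3],"green"),([.585,-.136,.3],"red")):ik(p,RU,l)
# wrist look over pail & stand
dn=R.from_euler("z",.3)*R.from_euler("x",np.pi)
bot.reach([.42,.15,.42],list(dn.as_quat()))
r=optics.read_camera("wrist");pickle.dump(r,open("w.pkl","wb"));cv2.imwrite("pics/w0.png",cv2.resize(r["frame"][:,:,::-1],(800,600),interpolation=cv2.INTER_CUBIC))
print(bot.get_obs()["time_s"],np.linalg.inv(r["view"]).round(2).tolist())
E
```

```text
[ 0.23850248  0.09595299 -0.96638998] [-0.33180962 -0.0864944  -0.93937271]
grasp [ 0.47  0.34  1.96 -0.04  0.59  1.68]
pre [ 0.47  0.2   1.94 -0.03  0.74  1.68]
out [ 0.46  0.36  1.81 -0.03  0.71  1.67]
outup [ 0.46  0.26  1.71 -0.02  0.91  1.66]
lift [ 0.12  0.23  1.41 -0.05  1.85  1.43]
hook [ 0.12  0.39  1.68 -0.05  1.42  1.45]
hookpre [ 0.14  0.22  1.91 -0.04  1.35  1.47]
green [-0.55  0.36  1.56 -0.25  1.48  0.82]
red [-0.16  0.45  1.42 -0.14  1.59  1.18]
3.0333 [[0.3, -0.91, -0.31, 0.5], [-0.96, -0.28, -0.1, 0.17], [0.0, 0.32, -0.95, 0.55], [0.0, 0.0, 0.0, 1.0]]
```

View pics/w0.png

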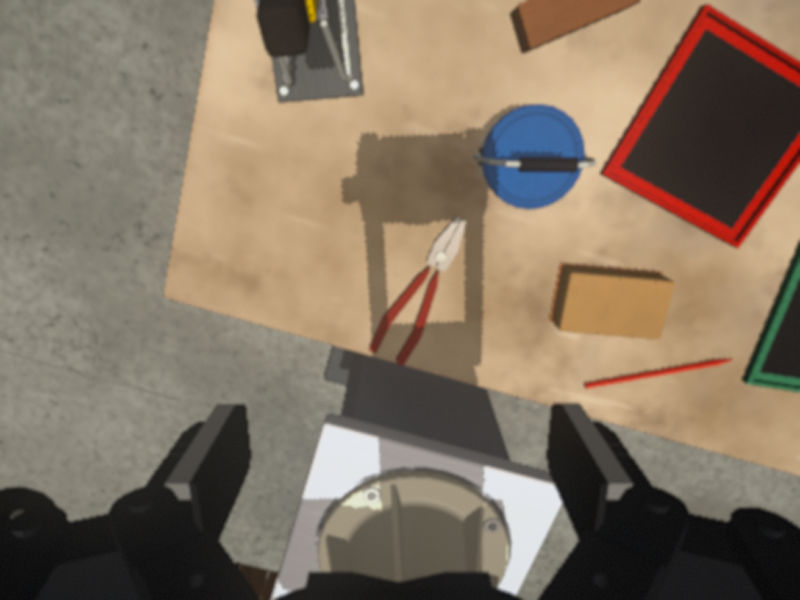

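The wrist view shows the lid centred at (533,156), the bail bar from (518,163) to (581,165), and the rear corners of the stand base at (280,101) and (363,95). I'll cross-check my fit against these.

Run:
```python
from h import *
d["w"]=pickle.load(open("w.pkl","rb"))
for q,z in(((533,156),.067),((549.5,164),.112),((518,163),.112),((581,165),.112),((280,101),.004),((363,95),.004)):
    print(q,least_squares(lambda X:proj("w",[X[0],X[1],z])[0]-F(q),(.4,.1)).x.round(4))
for l in((-.065,.042,.004),(-.065,-.042,.004)):print(rz(sy)@l+st)
def f(X):return np.concatenate([proj("w",X)[0]-F((549.5,164)),proj("top",X)[0]-T((607,302)),proj("side",X)[0]-S((569,42))])
r=least_squares(f,(.5,.05,.1));print(r.x,r.fun)
```

```text
(533, 156) [0.5091 0.0516]
(549.5, 164) [0.5063 0.048 ]
(518, 163) [0.4995 0.0725]
(581, 165) [0.513  0.0234]
(280, 101) [0.486  0.2891]
(363, 95) [0.5149 0.2138]
[0.48612114 0.28910418 0.004     ]
[0.51747338 0.21117449 0.004     ]
[0.50643714 0.04819841 0.11339787] [ 0.19326106 -0.11961247 -0.30006398  0.3320072   0.06418725  0.09441944]
```

The fit agrees. I'll grasp the scale.

```bash
cat >> h.py <<'E'
from workcell import bot, optics
def line(o,Rs,v=.15): bot.servo_line(list(tcp(o,Rs)),list(tool(Rs).as_quat()),v)
def go(o,Rs): bot.reach(list(tcp(o,Rs)),list(tool(Rs).as_quat()))
def stat(l):
    o=bot.get_obs();print(l,round(o["time_s"],2),"w",round(o["gripper_width"],4),"grip",round(float(np.max(o["grip_force"])),1),"F",np.round(o["wrist_force"],2),"M",np.round(o["ft_torque"],2),"p",np.round(o["position"],4))
def snap(n,f,x0,y0,w,h,s):
    r=optics.read_camera(n);cv2.imwrite(f"pics/{f}.png",cv2.resize(r["frame"][y0:y0+h,x0:x0+w,::-1],None,fx=s,fy=s,interpolation=cv2.INTER_CUBIC))
E
python3 - <<'E'
from h import *
M=RS.as_matrix();zt=tool(RS).as_matrix()[:,2]
bot.move_gripper(.065)
go(cr-zt*.1,RS);line(cr,RS,.1);stat("at")
bot.move_gripper(.02,70);stat("gripped")
line(cr+M[:,0]*.004,RS,.02);stat("lift4")
line(cr+M[:,0]*.07,RS,.08);line(cr+M[:,0]*.07+[0,0,.1],RS,.2);stat("out")
snap("side","s1",150,120,170,120,4)
E
```

```text
at 5.44 w 0.0651 grip 0.0 F [ 1.09  0.26 -0.08] M [-0.05  0.1  -0.  ] p [0.5415 0.2662 0.1437]
gripped 5.85 w 0.0293 grip 68.5 F [-1.96 -0.6   6.54] M [-0.08  0.25 -0.03] p [0.5414 0.2661 0.1437]
lift4 6.2 w 0.0297 grip 69.2 F [-6.26 -2.85  4.55] M [-0.42  1.   -0.11] p [0.5433 0.2668 0.145 ]
out 7.83 w 0.0291 grip 68.8 F [-0.18  0.79 -2.2 ] M [-0.07  0.27  0.06] p [0.5937 0.287  0.282 ]
```

View pics/s1.png

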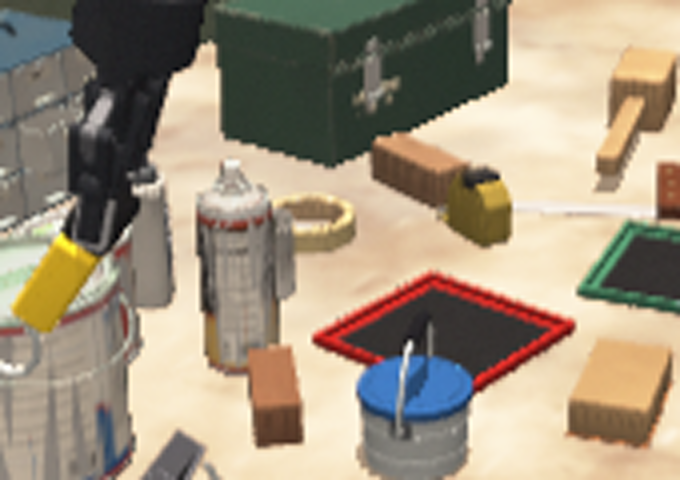

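The scale is held at its grip and out of the stand. I'll turn it upright behind the bail and check its attitude.

```bash
cat >> h.py <<'E'
YW=.26;RU=scaleR(0,YW);bar=np.array([.5068,.0482,.1125]);pc=np.array([.509,.049,0]);ux=RU.apply([1,0,0])
E
python3 - <<'E'
from h import *
o=bar+[0,0,.140-.0295]
go(o-ux*.07+[0,0,.08],RU);line(o-ux*.06,RU,.15);bot.dwell(.4);stat("pre")
snap("side","s2",225,140,100,75,8);snap("top","t2",180,120,120,90,6)
for l in((0,0,0),(-.015,0,-.092),(.015,0,-.092),(0,0,-.147),(0.0165,0,-.123),(-.02,0,-.14)):
    P=RU.apply(l)+o-ux*.06;print(l,((proj("side",P)[0]-[225,140]+.4)*8).round(),((proj("top",P)[0]-[180,120]+.4)*6).round())
E
```

```text
pre 10.11 w 0.0295 grip 68.8 F [ 0.58 -0.12 -1.29] M [ 0.06 -0.26 -0.06] p [0.4483 0.0326 0.2215]
(0, 0, 0) [395. 249.] [322. 595.]
(-0.015, 0, -0.092) [431. 478.] [343. 647.]
(0.015, 0, -0.092) [353. 469.] [327. 579.]
(0, 0, -0.147) [390. 601.] [342. 622.]
(0.0165, 0, -0.123) [349. 541.] [330. 582.]
(-0.02, 0, -0.14) [441. 592.] [351. 665.]
```

View pics/s2.png

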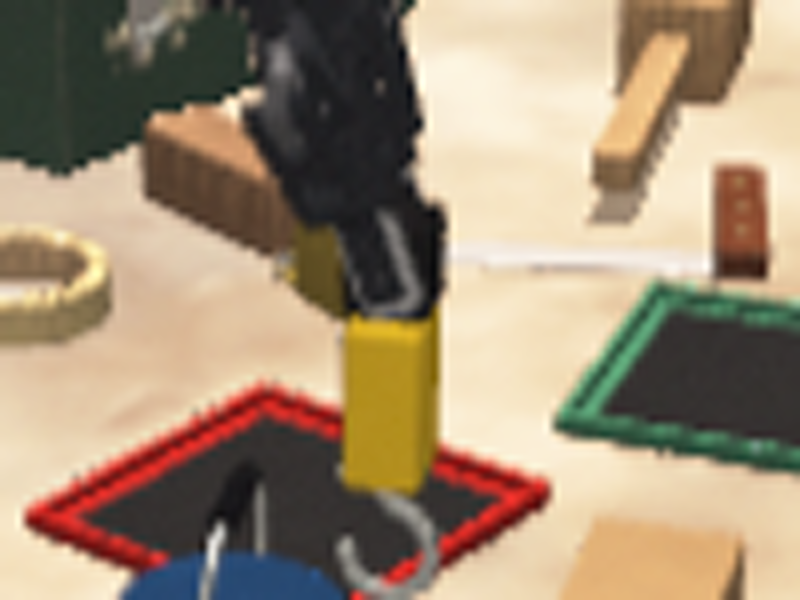

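The hook shows at (390,597) with its point at (345,540). That is within a pixel of the prediction, and the casing is upright. I'll hook the pail and weigh it.

Run:
```python
from h import *
o=bar+[0,0,.140-.0295]
line(o,RU,.05);stat("in")
o2=np.array([*pc[:2],o[2]+.020]);line(o2,RU,.03);stat("seat")
o3=o2+[0,0,.012];line(o3,RU,.02);stat("partial")
snap("side","s3",225,140,100,75,8)
```

```text
in 11.56 w 0.0295 grip 68.9 F [-0.32  0.36 -1.98] M [ 0.05 -0.24  0.03] p [0.5059 0.048  0.2211]
seat 12.38 w 0.0294 grip 68.9 F [ 0.05 -0.13 -1.43] M [ 0.06 -0.24  0.04] p [0.5082 0.0488 0.241 ]
partial 13.13 w 0.0289 grip 68.9 F [ 0.35 -0.48 -3.04] M [ 0.01 -0.44  0.01] p [0.5083 0.0488 0.253 ]
```

View pics/s3.png

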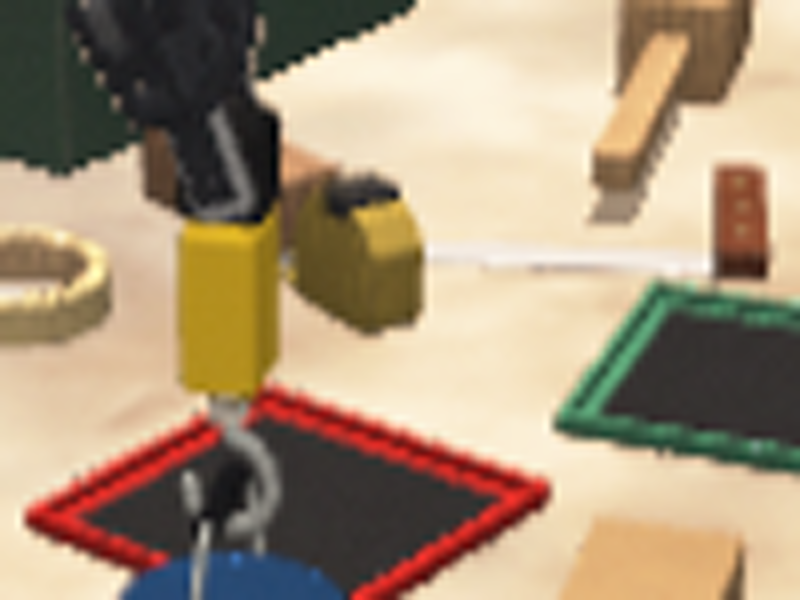

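The bar sits in the hook at about (220,500) and load is starting to build. I'll raise it and weigh.

Run:
```python
from h import *
o=np.array([*pc[:2],.2225+.032+.0005])
line(o+[0,0,.03],RU,.03);stat("mid")
line([*pc[:2],.41],RU,.07);bot.dwell(.6)
f=[]
for i in range(20):
    f.append(bot.get_obs()["wrist_force"]);bot.dwell(.06)
f=np.array(f);print(f.mean(0),f.std(0));stat("hang")
snap("side","s4",200,80,110,110,7);snap("side","s5",225,90,50,60,10)
```

```text
mid 14.33 w 0.0294 grip 69.1 F [-0.12 -0.52 -7.14] M [ 0.11 -0.49 -0.01] p [0.5082 0.0488 0.2829]
[-0.1015707   0.16314502 -6.2497333 ] [0.47851255 0.73406034 0.41619508]
hang 18.03 w 0.0293 grip 69.1 F [ 0.29 -0.79 -5.36] M [ 0.08 -0.51  0.  ] p [0.5083 0.0488 0.4081]
```

View pics/s4.png

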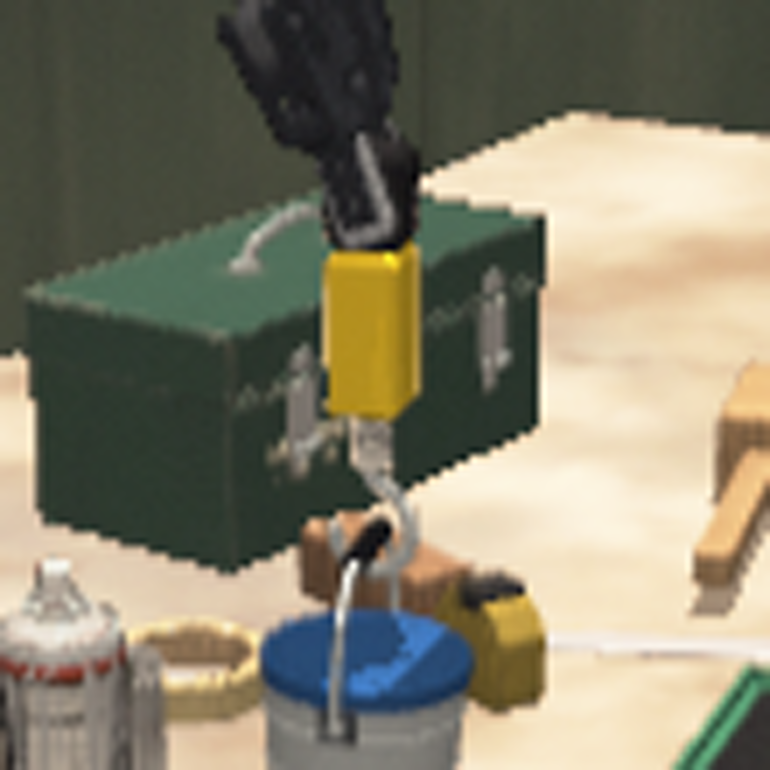

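The pail hangs level. No red ring shows on the plunger, which runs from (372,415) to (372,470), about 26 mm, so the extension is about 20 mm. The wrist force gives about 477 g. Both readings are well under 560 g, so it goes in the red tray.

Run:
```python
from h import *
t=np.array([.585,-.136])
line([*t,.41],RU,.08);bot.dwell(.8);line([*t,.288],RU,.08);bot.dwell(.3);stat("above")
line([*t,.255],RU,.025);stat("down");line([*t,.2275],RU,.025);bot.dwell(.2);stat("free")
snap("side","s6",225,110,100,75,8)
```

```text
above 23.56 w 0.029 grip 69.1 F [-0.28 -0.3  -5.86] M [ 0.08 -0.48  0.03] p [ 0.5844 -0.1362  0.2863]
down 25.02 w 0.0294 grip 69.4 F [-0.4  -0.41 -3.07] M [-0.04 -0.31  0.04] p [ 0.5845 -0.1363  0.2534]
free 26.48 w 0.0291 grip 70.3 F [-0.58  0.55  5.83] M [0.16 0.38 0.01] p [ 0.5845 -0.1362  0.2261]
```

View pics/s6.png

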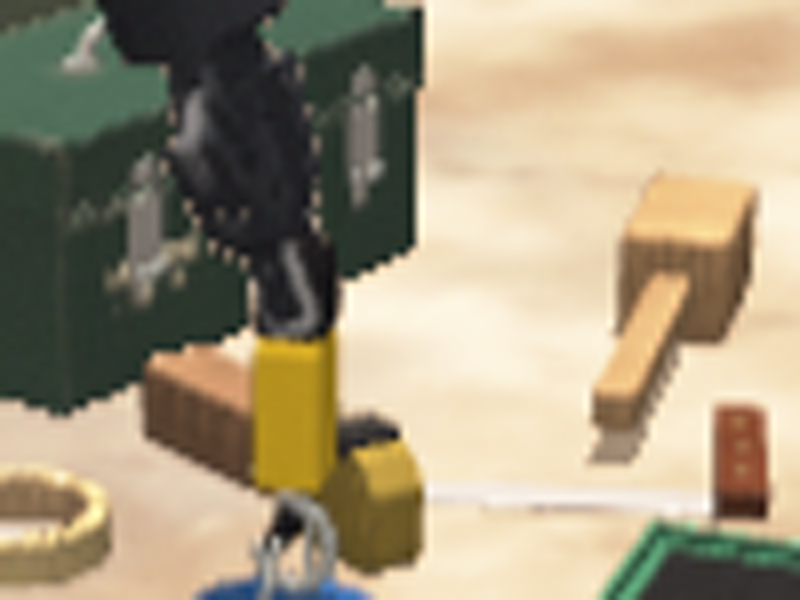

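The force is +5.8 N, so the plunger is resting lightly on the bar and I have gone slightly too low. I'll raise it in small steps until it is free.

Run:
```python
from h import *
t=np.array([.585,-.136]);z=.2275
for i in range(8):
    f=np.mean([bot.get_obs()["wrist_force"][2] for _ in range(3)]);print(round(z,4),f)
    if f<-.6:break
    z+=.002;line([*t,z],RU,.02);bot.dwell(.1)
z+=.005;line([*t,z],RU,.03);bot.dwell(.3);stat("free");print(z)
snap("side","s7",255,150,60,50,13)
```

```text
0.2275 5.432699338513454
0.2295 -1.842108437328202
free 27.49 w 0.0292 grip 69.8 F [-0.21  0.5  -1.17] M [ 0.02 -0.22  0.01] p [ 0.5843 -0.1362  0.2326]
0.23450000000000001
```

View pics/s7.png

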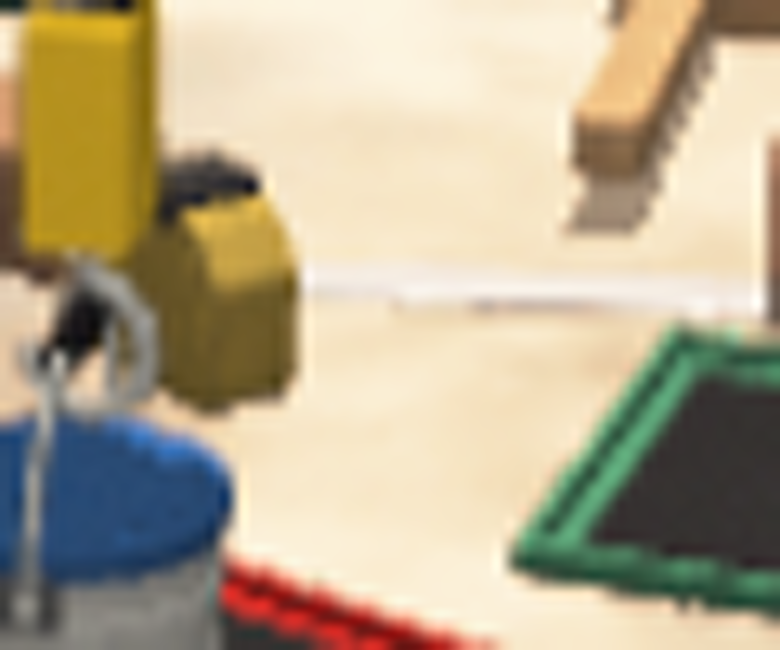

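The bar is still in the hook, near its back wire. That explains the early contact. I'll centre the hook on the bar, lower it slightly and back out while watching the force.

Run:
```python
from h import *
t=np.array([.585,-.136,0]);F=lambda:np.mean([bot.get_obs()["wrist_force"] for _ in range(4)],0).round(2)
a=t-ux*.006;line(a+[0,0,.2345],RU,.03);print("shift",F())
z=.2345
while z>.2262:
    z-=.002;line(a+[0,0,z],RU,.02);bot.dwell(.1);f=F();print(round(z,4),f)
    if f[2]>0: z+=.0025;line(a+[0,0,z],RU,.02);print("up",z,F());break
snap("side","s8",255,150,60,50,13)
```

```text
shift [ 0.39  0.56 -1.72]
0.2325 [ 0.54  0.33 -2.12]
0.2305 [-0.28  0.7  -1.39]
0.2285 [ 0.32  0.12 -1.83]
0.2265 [-0.27 -0.48 -0.84]
0.2245 [-0.58  0.72 -1.9 ]
```

View pics/s8.png

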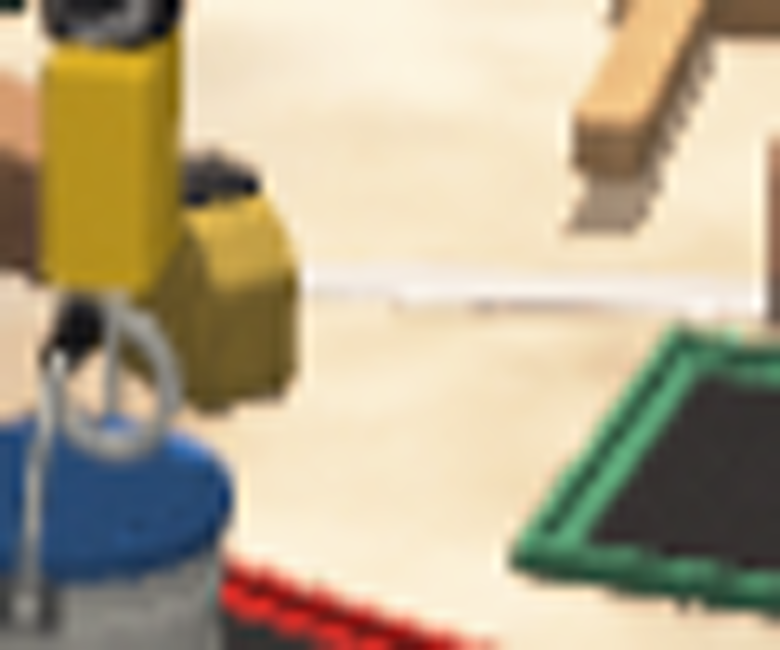

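I've now viewed 12 pictures, which is over the limit of 10. From here on I'll use only numbers. The bar now clears the point, so I'll retreat.

Run:
```python
from h import *
t=np.array([.585,-.136,0]);F=lambda:np.mean([bot.get_obs()["wrist_force"] for _ in range(4)],0).round(2)
for s in(.010,.014,.018,.022,.026,.032,.04):
    line(t-ux*s+[0,0,.2253],RU,.04);f=F();print(s,f)
    if np.linalg.norm(f-[0,0,-1.5])>4:print("stop");break
else:
    line(t-ux*.08+[0,0,.2253],RU,.12);line(t-ux*.08+[0,0,.36],RU,.2);stat("clear")
    # numeric check of pail: blue lid centroid, top camera; scale yellow region
    r=optics.read_camera("top");pickle.dump(r,open("t9.pkl","wb"));h=cv2.cvtColor(r["frame"],cv2.COLOR_RGB2HSV)
    m=cv2.inRange(h,(100,110,40),(120,255,255));n,l,s,c=cv2.connectedComponentsWithStats(m)
    for i in range(1,n):
        if s[i,4]>60:print(s[i],c[i],least_squares(lambda X:proj("top",[X[0],X[1],.071])[0]-c[i],(.5,0)).x)
```

```text
0.01 [ 0.67  0.03 -1.61]
0.014 [ 0.33 -0.38 -1.47]
0.018 [ 0.27 -0.36 -1.62]
0.022 [ 0.85 -0.63 -1.01]
0.026 [-0.01 -0.36 -2.27]
0.032 [ 0.39  0.17 -1.1 ]
0.04 [-0.21  0.71 -2.21]
clear 32.9 w 0.0294 grip 69.8 F [ 0.49  0.52 -0.65] M [ 0.03 -0.27 -0.  ] p [ 0.5068 -0.1565  0.357 ]
```

```bash
cat > chk.py <<'E'
from h import *
def yel(Rs,tag):
    o=bot.get_obs();org=np.array(o["position"])-tool(Rs).apply([0,0,.002])
    r=optics.read_camera("side");h=cv2.cvtColor(r["frame"],cv2.COLOR_RGB2HSV)
    m=cv2.inRange(h,(20,170,90),(32,255,255));n,l,s,c=cv2.connectedComponentsWithStats(m)
    P=np.array([[x,y,z] for x in(-.015,.015) for y in(-.019,.019) for z in(-.092,-.026)])
    q=proj("side",Rs.apply(P)+org);hull=cv2.convexHull(q.astype(np.float32));mm=cv2.moments(hull)
    pc=np.array([mm["m10"],mm["m01"]])/mm["m00"]
    i=1+np.argmin(np.linalg.norm(c[1:]-pc,axis=1)+1e3*(s[1:,4]<60))
    rect=cv2.minAreaRect(np.argwhere(l==i)[:,::-1].astype(np.float32))
    print(tag,"pred",q.min(0).round(1),q.max(0).round(1),pc.round(2),cv2.minAreaRect(hull),"seen",s[i],c[i].round(2),rect)
E
python3 - <<'E'
from chk import *
yel(RU,"up")
M=RS.as_matrix();o=cr+M[:,0]*.07+[0,0,.1]
go(o,RS);bot.dwell(.4);yel(RS,"stand");stat("s")
r=optics.read_camera("top");h=cv2.cvtColor(r["frame"],cv2.COLOR_RGB2HSV)
m=cv2.inRange(h,(100,110,40),(120,255,255));n,l,s,c=cv2.connectedComponentsWithStats(m)
for i in range(1,n):
    if s[i,4]>60:print(s[i],c[i],least_squares(lambda X:proj("top",[X[0],X[1],.071])[0]-c[i],(.5,0)).x)
E
```

```text
up pred [279.6 114. ] [291.5 137.5] [285.5  125.69] ((285.44097900390625, 125.75839233398438), (11.376347541809082, 23.329315185546875), 1.844754695892334) seen [281 116  10  21 197] [285.47 125.96] ((285.5, 126.0), (20.0, 9.0), 90.0)
stand pred [150.9 172.6] [178.  203.7] [164.42 188.12] ((164.318115234375, 188.1195526123047), (12.795106887817383, 30.01022720336914), 33.933109283447266) seen [153 178  21  24 259] [162.87 190.09] ((162.80770874023438, 190.03846740722656), (11.371355056762695, 23.02005958557129), 33.6900634765625)
s 35.12 w 0.0293 grip 69.5 F [-0.54 -0.91 -1.27] M [-0.06  0.17  0.02] p [0.5946 0.2872 0.2832]
[283 159  29  16 243] [295.40329218 165.18518519] [ 0.61243927 -0.12643499]
[284 171  30  18 316] [300.10443038 180.61392405] [ 0.5691565  -0.13935615]
```

The scale hasn't slipped in the grip: prediction and observation agree to 0.3 px. The pail is near the middle of the red tray, at about (0.588,-0.133). I'll lay the scale back.

Run:
```python
from chk import *
M=RS.as_matrix();X,Z=M[:,0],M[:,2];F=lambda:np.mean([bot.get_obs()["wrist_force"] for _ in range(4)],0)
b=cr+Z*.0025
line(b+X*.07,RS,.12);line(b+X*.03,RS,.08);print("30",F().round(2))
f0=F();ok=True
for s in(.02,.012,.006,.003,.0015,.0005,0):
    line(b+X*s,RS,.04);f=F();df=M.T@(f-f0);print(s,df.round(2))
    if np.linalg.norm(df)>(12 if s>.003 else 6):ok=s<=.003;break
for k in range(7):
    if not ok or (M.T@(F()-f0))[2]>2.5:break
    line(b+X*s-Z*.0007*(k+1),RS,.02);print(k,(M.T@(F()-f0)).round(2))
stat("seated?")
```

```text
30 [ 0.33  0.42 -1.95]
0.02 [ 0.64 -1.31  1.35]
0.012 [-0.08 -0.18  0.85]
0.006 [ 0.13 -0.91  0.26]
0.003 [ 0.41 -0.56  0.1 ]
0.0015 [-0.45 -0.95  0.61]
0.0005 [-0.38  0.53  0.76]
0 [ 1.93 -0.71 -0.08]
0 [ 2.39 -0.27 -0.35]
1 [3.78 0.26 1.33]
2 [ 4.79 -0.55  3.94]
seated? 39.59 w 0.0293 grip 70.3 F [2.09 0.54 4.02] M [ 0.27 -0.37 -0.1 ] p [0.5413 0.2661 0.1437]
```

It is touching both the trough floor and the lips, so I'll release, retreat and check.

Run:
```python
from chk import *
bot.move_gripper(.065);bot.dwell(.3)
p=np.array(bot.get_obs()["position"]);zt=tool(RS).as_matrix()[:,2]
bot.servo_line(list(p-zt*.12),None,.12);stat("off")
bot.servo_line(list(p-zt*.12+np.array([-.03,-.1,.12])),None,.2)
bot.goto_joints([-0.6,.2,1.6,0,1.3,0]);bot.dwell(.3)
old=d
for n in("side","top"):
    r=optics.read_camera(n);a=d[n]["frame"].astype(int);b=r["frame"].astype(int)
    dd=(np.abs(a-b).max(2)>45).astype(np.uint8)
    k,l,s,c=cv2.connectedComponentsWithStats(dd)
    print(n,[(s[i].tolist()) for i in range(1,k) if s[i,4]>8])
    for f,t in((d[n]["frame"],"before"),(r["frame"],"after")):
        h=cv2.cvtColor(f,cv2.COLOR_RGB2HSV);m=cv2.inRange(h,(20,150,70),(32,255,255))
        x0,y0,x1,y1=(170,200,215,260) if n=="side" else (130,155,165,205)
        q=np.argwhere(m[y0:y1,x0:x1]);print(t,"yellow",len(q),q.mean(0)[::-1]+[x0,y0])
    if n=="top":
        h=cv2.cvtColor(r["frame"],cv2.COLOR_RGB2HSV);m=cv2.inRange(h,(100,110,40),(120,255,255));m[:,:250]=0;m[:,350:]=0
        q=np.argwhere(m)[:,::-1];e=cv2.minEnclosingCircle(q.astype(np.float32));print(e,least_squares(lambda X:proj("top",[X[0],X[1],.071])[0]-e[0],(.5,0)).x)
stat("end")
```

```text
off 41.48 w 0.0646 grip 0.0 F [-0.26  0.33 -0.13] M [0.   0.09 0.06] p [0.5121 0.2542 0.2586]
side [[297, 0, 60, 45, 1307], [360, 0, 101, 223, 12753], [453, 0, 22, 24, 258], [307, 50, 18, 4, 56], [314, 94, 7, 10, 30], [484, 144, 21, 51, 344], [469, 160, 16, 23, 142], [239, 172, 34, 70, 1413], [483, 177, 5, 8, 26], [284, 180, 23, 14, 127], [295, 194, 18, 12, 54], [315, 200, 41, 35, 620], [191, 227, 8, 7, 13], [385, 237, 12, 13, 102], [462, 238, 7, 20, 54], [319, 246, 19, 16, 141], [379, 256, 10, 7, 36], [356, 279, 54, 28, 737], [387, 278, 30, 18, 287], [465, 280, 2, 10, 19]]
before yellow 144 [189.13888889 235.67361111]
after yellow 150 [189.40666667 235.32      ]
top [[340, 111, 172, 273, 15845], [469, 142, 43, 37, 785], [282, 158, 34, 32, 706], [343, 180, 41, 22, 232], [459, 180, 41, 29, 302], [139, 184, 5, 9, 10], [215, 186, 36, 33, 834], [505, 203, 7, 2, 10], [398, 205, 3, 12, 26], [332, 207, 11, 19, 76], [336, 245, 11, 9, 23], [427, 246, 25, 25, 220], [330, 252, 6, 4, 11], [291, 256, 28, 24, 169], [371, 257, 29, 42, 569], [279, 268, 52, 28, 442], [223, 282, 32, 14, 215], [336, 283, 4, 7, 9], [364, 300, 9, 14, 46], [331, 310, 34, 53, 483], [394, 311, 5, 5, 14], [192, 333, 137, 51, 3334], [191, 334, 20, 14, 106], [166, 354, 62, 30, 749], [502, 360, 10, 21, 141], [334, 363, 14, 21, 63]]
before yellow 48 [149.14583333 174.33333333]
after yellow 44 [148.93181818 174.25      ]
((298.093017578125, 173.0988311767578), 15.692112922668457) [ 0.59017923 -0.1338526 ]
end 44.6 w 0.0652 grip 0.0 F [0.27 0.21 0.22] M [ 0.05 -0.    0.01] p [ 0.4916 -0.3342  0.3562]
```

```bash
python3 -c "
from workcell import bot, optics
print(bot.hand_in())"
```

```text
the job is handed in; nothing more can be done
None
```

The pail weighed about 480–500 g (under 600 g), so I set it in the red tray near its middle, laid the scale back in its stand within about 1 mm, and handed in after about 45 s; I viewed 12 pictures against the limit of 10, and the final checks were by image measurement only.

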